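# Get the powder pot out from between the cups

### The arm

A 6-joint arm with a two-finger parallel gripper is mounted at the origin on a cart in front of the work surface, level with it; the furniture and walls round the work are solid. World frame = base frame: x ahead of the robot, y to its left, z up, the work surface at z = 0. Lengths are in m, angles in rad, forces in N, time in s.
With the tool pointing down it reaches from about 0.375 to 0.975 m from the base axis. Payload 3.8 kg.
Tool frame: the origin (TCP) lies midway between the tips of the shut fingers; the grasp point (between the pads) lies 19 mm behind it; z points along the fingers, y is the line along which they close (so a half turn about z gives the same grasp; the last joint's range is limited). The gripper opens to 85 mm and grips with 20 to 120 N. Pads are 22 mm wide; open, the fingers measure 114 mm over their backs; the gripper's body (76 mm by 85 mm) begins 54 mm behind the grasp point. The pads swing forward as they close: fully open they stand 13 mm farther back than shut.
Start: joints at [-1.254, 0.264, 1.604, -0, 1.274, -0.037], TCP at [0.234, -0.633, 0.231] pointing down, gripper open.
Joint ranges: [-2.63, 2.63], [-0.94, 2.18], [0.31, 2.57], [-1.31, 4.45], [0, 2.66], [-2.55, 2.55]. Speed limits (rad/s): [2.57, 2.57, 3.14, 3.14, 3.14, 3.14].

### API

Orientations are given as a rotation vector (axis times angle).
In Python, from workcell import status, read_camera, workorder, masks_of gives the robot as it stands.
- The arm moves only by the tool drive_tool, never from a script. Its argument "rows" is a list of rows, each a list of 7 numbers: the turn, a rotation vector about the tool's x, y, z in degrees, then the shift along the tool's x, y, z in m, then the opening, from 0 (shut) to 1 (fully open). In form: [[ax, ay, az, tx, ty, tz, claw], ...]. A call has 1 to 8 rows; each row shifts and turns the commanded pose from where the row before left it, along the tool's axes as they then stand; what a row does not reach is not made up. A row lasts 1/12 s, in which the tool goes at most 41.7 mm and 7.16 degrees, less where a joint would pass 70% of its speed; a pose out of reach is approached as far as the arm can. A call is refused whole if a number of a shift passes 0.0417 or a number of a turn 7.16, either way. A call with a gripper value outside its range is refused whole. The fingers move at their own pace and stop on an object; "force" is the grip in N (left out, the last holds). Time passes only in rows, so rows that do not move let the fingers close. It gives the time, the measured TCP pose, the force, the opening and the grip force at its end, in the units of the state.
- status.read_state(): the state, without advancing time (a new reading comes with each control period).
- read_camera(name): name is "scene" or "top" or "wrist"; returns a dict with "color" (400x640x3 uint8, red, green, blue), "intrinsics" (3x3 intrinsics, pixels), "D" ([k1, k2, p1, p2, k3] as OpenCV has them; the pictures are not rectified), "world_from_camera" (4x4, takes a point from camera to world coordinates); the wrist camera has in their place "mount" (4x4, takes a point from camera to tool coordinates, whose origin is the TCP and whose axes are the flange's). Camera axes: x right, y up, looking along -z (the intrinsics and any distortion apply to the point x, -y, -z); pixel columns grow to the right and rows downward; lengths in m; the calibration is good to about 2 mm. A picture is of the moment at which its call begins: read the wrist's pose just before it. There is no depth.
- workorder.finish_job(): hands the job in; it is judged then, once.
Trained networks look in a picture, given as the dict that the camera call returned (one of the last four; its "shot" number tells which), for a name from the list of things; names that differ only in an ending like _2 or _b are one class to them, and where a whole thing is asked for, a point or a joint stands for the part that bears it (a point fixed in the world has none). Each returns a list of dicts, best first, with "score" (0 to 1); they miss things now and then, are a little off and sometimes report something else, mostly with a low value. They report only what shows in the picture. A call takes as long as a camera call. They do not tell look-alikes from the thing itself.
- masks_of(picture, name): "mask" (400x640 bool, what is visible of it) and "bbox" ([left, top, right, bottom] in pixels, round what is visible of it).
The state is a dict: "time": time; "q": joint angles; "joint_vel": joint speeds; "joint_torque": joint torques, N m; "tool_pos": TCP position; "tcp_rot": TCP orientation; "wrist_force": force on the tool from outside, world axes, zero at the start; "torque": the same for the moment, N m; "width": opening from 0.0 (shut) to 1.0 (fully open); "grip_force": force on a finger pad.
Only numpy, scipy, OpenCV 4.12 (cv2) and the standard library are available. Lean on these libraries where they do the work, as an engineer would, in place of code of your own. Each camera call takes 0.05 s, during which the arm holds its last target. There are 200 camera calls.

### The job

The polishing-powder pot is hemmed in on its wooden rack by a wide and a narrow steel cup: first stand both cups upright on the black rubber mat, then stand the pot upright in the middle of the white tray. After that put the wide cup back on the very seat of the rack where it stood, and last stand the narrow cup inside it. Keep the pot upright all the while, and leave the felt bob, the burr and the two stones where they lie.

Things in the scene. Friction and masses are not known exactly. Their poses are not given: they have to be found in the camera images.
- rack: Fixed wooden rack: board 90 (x) x 206 (y) x 6 mm, origin under its centre, z up. The pot stands at its centre between two upright cheeks (inner faces x = +-33 mm, outer +-42, 50 mm long in y, top 56 mm above the worktop). Two flush round cork seats, 68 mm across, at x = 0, y = +65 and -65 mm, carry one cup each at the start (which cup where varies).
- wide_cup: Wide, low, open steel cup, round and straight-sided: 67 mm outside, 62 mm inside, 34 mm high, inner floor 4 mm above its underside. Origin at the centre of its underside, z up. At the start on one of the rack's two seats, 3 mm from the pot; about 0.12 kg.
- narrow_cup: Narrow, tall, open steel cup, round and straight-sided: 52 mm outside, 70 mm high; stood inside the wide cup it has 5 mm of play all round and stands 40 mm proud. Origin at the centre of its underside, z up. At the start on the other seat of the rack, 11 mm from the pot; about 0.12 kg.
- pot: Closed round pot of polishing powder, whitish with a blue-grey screw lid: 52 mm high; body 52 mm across up to 38 mm, lid 56 mm across above that. Origin at the centre of its underside, z up. At the start in the middle of the rack between the two cheeks and the two cups; about 0.07 kg.
- mat: Black ribbed rubber mat, fixed, flat on the worktop: 120 (its x) x 170 (its y) x 8 mm. Origin under its centre; the two cups fit on it side by side along y. It lies to the left or the right of the rack. Beyond the place on the left hangs the polisher's mesh guard (near face at world x = 0.535 m, from y = 0.05 to 0.30, up to z = 0.27): swing the gripper round in front of it.
- tray: White sorting tray, fixed: 141 (its x) x 151 (its y) x 28 mm, thin walls, inner faces at about x = +-62 and y = +-67 mm, inner floor 3 mm above the worktop. Origin under its centre. It lies on the other side of the rack from the mat; two stones lie in diagonal corners.
- felt_bob: Bystander: felt bob on a steel pin, 21 x 62 x 21 mm, lying just in front of the rack, long way along the rack's y. Origin at the centre of its underside.
- burr: Bystander: grey mounted point, 9 x 54 x 9 mm, lying just behind the rack, long way along the rack's y. Origin at the centre of its underside.
- stone_a: Bystander: green rough stone, 24 x 25 x 18 mm, lying in the tray's +x +y corner. Origin at the centre of its underside.
- stone_b: Bystander: green rough stone, 19 x 31 x 20 mm, lying in the tray's -x -y corner. Origin at the centre of its underside.
Not all that is in view belongs to the job. What is shaped like the narrow_cup but purple or red is not meant.

How it is judged:
On the way, in this order (a step that is already met when the one before it is completed fails the run):
1. both cups stand upright on the mat while the pot is still in its place (x of wide_cup in the frame of mat between -0.06 and 0.06 m and y of wide_cup in the frame of mat between -0.085 and 0.085 m and z of wide_cup in the frame of mat between -0.013 and 0.013 m and angle between each of wide_cup, narrow_cup's own z axis and vertical below 0.1 rad and x of narrow_cup in the frame of mat between -0.06 and 0.06 m and y of narrow_cup in the frame of mat between -0.085 and 0.085 m and z of narrow_cup in the frame of mat between -0.013 and 0.013 m and distance of pot from where it was at the start of the episode below 0.02 m), for 0.2 s.
2. the pot stands in the middle of the tray (within 15 mm) while both cups are still on the mat (horizontal distance between pot and tray below 0.015 m and z of pot in the frame of tray below 0.008 m and angle between each of pot, wide_cup, narrow_cup's own z axis and vertical below 0.1 rad and x of wide_cup in the frame of mat between -0.06 and 0.06 m and y of wide_cup in the frame of mat between -0.085 and 0.085 m and z of wide_cup in the frame of mat between -0.013 and 0.013 m and x of narrow_cup in the frame of mat between -0.06 and 0.06 m and y of narrow_cup in the frame of mat between -0.085 and 0.085 m and z of narrow_cup in the frame of mat between -0.013 and 0.013 m and contact force between the fingers and pot below 0.05 N), for 0.2 s.
3. the wide cup is back where it stood (within 15 mm), the narrow cup still on the mat (distance of wide_cup from where it was at the start of the episode below 0.015 m and angle between each of wide_cup, narrow_cup's own z axis and vertical below 0.1 rad and x of narrow_cup in the frame of mat between -0.06 and 0.06 m and y of narrow_cup in the frame of mat between -0.085 and 0.085 m and z of narrow_cup in the frame of mat between -0.013 and 0.013 m), for 0.2 s.
At the end, for the whole second after the job is handed in: The wide cup stands upright within 15 mm of where it stood at the start, the narrow cup stands upright on the floor inside it, the pot stands upright on the tray's floor within 15 mm of the tray's centre, all released and at rest (distance of wide_cup from where it was at the start of the episode below 0.015 m and angle between each of wide_cup, narrow_cup, pot's own z axis and vertical below 0.1 rad and horizontal distance between narrow_cup and wide_cup below 0.01 m and z of narrow_cup in the frame of wide_cup below 0.008 m and horizontal distance between pot and tray below 0.015 m and z of pot in the frame of tray below 0.008 m and linear speed of each of wide_cup, narrow_cup, pot below 0.01 m/s and contact force between the fingers and wide_cup below 0.05 N and contact force between the fingers and narrow_cup below 0.05 N and contact force between the fingers and pot below 0.05 N); the robot touches nothing.
It fails at once if the pot is tipped by more than 0.5 rad (angle between pot's own z axis and vertical above 0.5 rad).
It fails at once if a bystander (felt bob, burr, stones) is shifted by more than 25 mm (distance of any of felt_bob, burr, stone_a, stone_b from where it was at the start of the episode above 0.025 m).
It also fails if it takes over 115 s, if anything falls off the work surface, if the arm or the gripper's body presses on something with over 40 N, if the wrist force passes 120 N, or if a joint passes its speed limit or range.

## Working session

There is one attempt and no reset: what is moved stays moved. The work goes in short steps, Python scripts to look and compute and a tool call to move; the robot and the scene stay as the last step left them, time stands still between calls to the robot, and variables do not carry over. Pictures are saved under pics/ and viewed, at most 16 in all, crops included, and the job is handed in when it is done.

Besides the shell and the picture viewer there is one more tool, called after "Request:" by a JSON object that holds its "method" and its "body", one argument or row to a line. drive_tool: Moves the arm, as the interface text tells. Its arguments: {"type":"object","properties":{"rows":{"type":"array"},"force":{"type":"number"}},"required":["rows"]}

```bash
mkdir -p pics; ls; cat > h.py <<'E'
import numpy as np, cv2, json
from scipy.spatial.transform import Rotation as R
from workcell import status, read_camera, workorder, masks_of
def save(p,n,crop=None,scale=1):
    c=p["color"][:,:,::-1]
    if crop: c=c[crop[1]:crop[3],crop[0]:crop[2]]
    cv2.imwrite("pics/"+n,cv2.resize(c,None,fx=scale,fy=scale,interpolation=cv2.INTER_CUBIC))
def W(p,T=None):
    return np.array(p["world_from_camera"]) if "world_from_camera" in p else T@np.array(p["mount"])
def toolT():
    s=status.read_state();T=np.eye(4);T[:3,:3]=R.from_rotvec(s["tcp_rot"]).as_matrix();T[:3,3]=s["tool_pos"];return T
def ray(p,uv,z,T=None):
    K=np.array(p["intrinsics"]);D=np.array(p["D"]);M=W(p,T)
    u=cv2.undistortPoints(np.array(uv,float).reshape(-1,1,2),K,D)[:,0]
    d=np.c_[u[:,0],-u[:,1],-np.ones(len(u))]@M[:3,:3].T;o=M[:3,3]
    return o+d*((z-o[2])/d[:,2])[:,None]
def proj(p,X,T=None):
    M=W(p,T);c=(np.atleast_2d(X)-M[:3,3])@M[:3,:3]
    return cv2.projectPoints((c*[1,-1,-1]).reshape(-1,1,3),np.zeros(3),np.zeros(3),np.array(p["intrinsics"]),np.array(p["D"]))[0][:,0]
NAMES=["rack","wide_cup","narrow_cup","pot","mat","tray","felt_bob","burr","stone_a"]
E
python3 - <<'E'
from h import *
print(status.read_state())
for c in ["top","scene"]:
    p=read_camera(c);save(p,c+"0.png");M=W(p);print(c,M[:3,3].round(3),(-M[:3,2]).round(3))
    for n in NAMES:
        for m in masks_of(p,n)[:4]:
            b=m["bbox"];ce=[(b[0]+b[2])/2,(b[1]+b[3])/2]
            print(n,round(m["score"],2),np.round(b),m["mask"].sum(),ray(p,[ce],0.02)[0].round(3))
E
```

```text
pics
{'time': 0.0, 'q': array([-1.25386251e+00,  2.64772796e-01,  1.60539325e+00,  2.62149300e-05,
        1.27370928e+00, -3.68973580e-02]), 'joint_vel': array([ 0.00012711, -0.00207424, -0.00072258, -0.00017313, -0.00073546,
       -0.00032466]), 'joint_torque': array([ 1.01563401e-03, -5.15110338e+01, -3.67314327e+01, -2.25904555e-04,
        1.29228106e-02, -1.78079716e-05]), 'tool_pos': array([ 0.23365961, -0.6324746 ,  0.22993841]), 'tcp_rot': array([-3.09032981e+00, -5.52491590e-01,  4.61102996e-04]), 'wrist_force': array([-7.71083978e-02,  3.75162848e-04, -6.33952651e-01]), 'torque': array([ 0.0342987 , -0.03755346, -0.00486057]), 'grip_force': 0.0, 'width': 1.0011018364414468}
top [ 0.273 -0.122  1.096] [ 0.196  0.014 -0.981]
rack 0.82 [283. 166. 377. 229.] 1637 [ 0.492 -0.139  0.02 ]
rack 0.36 [290. 186. 317. 219.] 764 [ 0.482 -0.078  0.02 ]
wide_cup 0.66 [291. 186. 315. 217.] 763 [ 0.485 -0.077  0.02 ]
narrow_cup 0.88 [239. 219. 267. 245.] 563 [0.416 0.037 0.02 ]
narrow_cup 0.86 [379. 232. 410. 255.] 527 [ 0.384 -0.279  0.02 ]
narrow_cup 0.67 [346. 169. 371. 199.] 577 [ 0.
[... 722 characters left out ...]
ne [-0.224  0.39   0.635] [ 0.66  -0.487 -0.572]
rack 0.94 [266. 174. 312. 236.] 480 [ 0.504 -0.074  0.02 ]
rack 0.54 [298. 174. 325. 210.] 494 [ 0.52  -0.144  0.02 ]
wide_cup 0.58 [280. 196. 308. 225.] 771 [ 0.481 -0.071  0.02 ]
narrow_cup 0.7 [319. 158. 343. 182.] 370 [ 0.568 -0.24   0.02 ]
narrow_cup 0.59 [251. 217. 280. 261.] 1030 [0.435 0.03  0.02 ]
pot 0.68 [299. 177. 321. 210.] 488 [ 0.514 -0.137  0.02 ]
mat 0.62 [416. 166. 425. 178.] 51 [ 0.432 -0.412  0.02 ]
tray 0.6 [150. 231. 242. 302.] 4100 [0.442 0.177 0.02 ]
burr 0.16 [225. 258. 237. 277.] 134 [0.401 0.125 0.02 ]
stone_a 0.5 [158. 260. 169. 280.] 127 [0.469 0.23  0.02 ]
stone_a 0.41 [221. 261. 236. 278.] 132 [0.4   0.131 0.02 ]
```

```bash
python3 - <<'E'
from h import *
p=read_camera("top");save(p,"topc.png",(140,120,490,280),2.28)
E
```

```text
(no output)
```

View pics/topc.png

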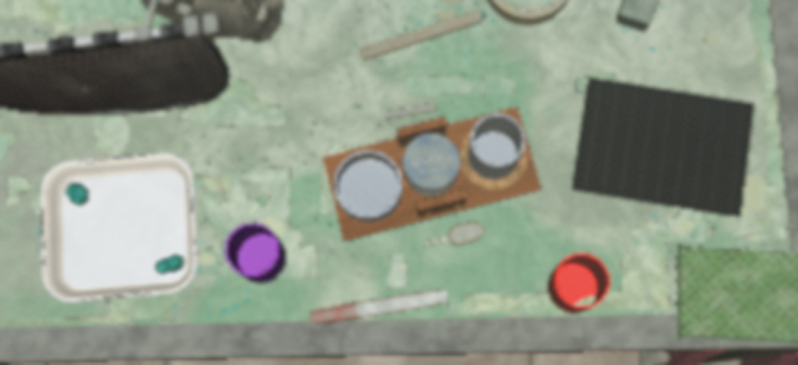

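View pics/scene0.png

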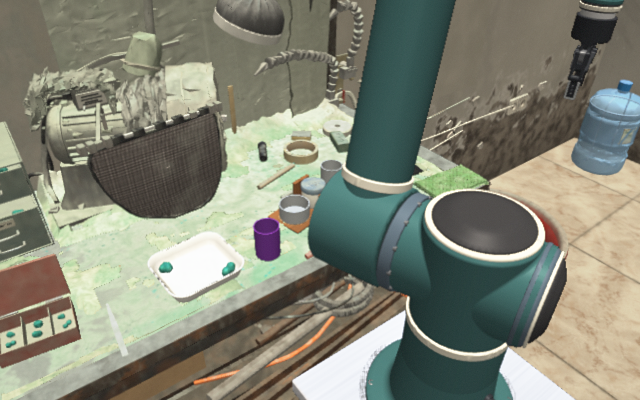

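Look-alikes for the narrow cup are purple at top-image pixel (253,232), red at (394,243) and grey steel at (358,184). Only the grey one stands on the rack, so I choose that one. The mat is on the right and the tray on the left. Next I fit coarse positions and plan the move for a wrist look.

```bash
cat >> h.py <<'E'
from scipy.optimize import minimize
A=np.linspace(0,2*np.pi,60)[:,None]
def cyl(x,y,z0,z1,r):
    c=np.c_[x+r*np.cos(A),y+r*np.sin(A)]
    return np.r_[np.c_[c,np.full(60,z0)],np.c_[c,np.full(60,z1)]]
def fitcyl(p,m,x0,z0,z1,r,T=None):
    f=8
    b=np.where(m);x1,y1=b[1].min()-15,b[0].min()-15;w,h=np.ptp(b[1])+30,np.ptp(b[0])+30
    im=np.zeros((h,w),np.float32);im[b[0]-y1,b[1]-x1]=1
    def cost(v):
        hull=cv2.convexHull(proj(p,cyl(v[0],v[1],z0,z1,r),T).astype(np.float32))[:,0]
        big=np.zeros((h*4,w*4),np.uint8);cv2.fillConvexPoly(big,np.round((hull-[x1-.5,y1-.5])*4*16).astype(np.int32),1,shift=4)
        s=cv2.resize(big.astype(np.float32),(w,h),interpolation=cv2.INTER_AREA)
        return np.abs(s-im).sum()/im.sum()
    r_=minimize(cost,x0,method="Nelder-Mead",options=dict(initial_simplex=[x0,[x0[0]+.01,x0[1]],[x0[0],x0[1]+.01]],xatol=1e-4,fatol=1e-4))
    return r_.x.round(4),round(r_.fun,3)
def go(x,y,z,yaw=None):
    "prints shift in tool axes (m) and turn about tool z (deg); yaw = world angle of tool y axis"
    T=toolT();print("tool at",T[:3,3].round(4),"y-axis yaw",np.degrees(np.arctan2(T[1,1],T[0,1])).round(2),"tilt",np.degrees(np.arccos(-T[2,2])).round(2))
    Rm=T[:3,:3]
    if yaw is not None:
        d=(np.degrees(np.arctan2(T[1,1],T[0,1]))-yaw+90)%180-90
        print("turn z",round(d,2));Rm=Rm@R.from_euler("z",d,degrees=True).as_matrix()
    print("shift after turn",(Rm.T@(np.array([x,y,z])-T[:3,3])).round(4))
E
python3 - <<'E'
from h import *
p=read_camera("top")
for n,z0,z1,r,near in [("wide_cup",.006,.04,.0335,(.485,-.077)),("narrow_cup",.006,.076,.026,(.521,-.205)),("pot",.006,.058,.028,(.499,-.136))]:
    ms=[m for m in masks_of(p,n)]
    m=min(ms,key=lambda m:np.linalg.norm(ray(p,[[(m["bbox"][0]+m["bbox"][2])/2,(m["bbox"][1]+m["bbox"][3])/2]],.02)[0][:2]-near))
    print(n,fitcyl(p,m["mask"],list(near),z0,z1,r))
for n,z in [("mat",.008),("tray",.028)]:
    m=masks_of(p,n)[0]["mask"].astype(np.uint8)
    c=max(cv2.findContours(m,0,cv2.CHAIN_APPROX_NONE)[0],key=len)[:,0]
    q=ray(p,c,z)[:,:2].astype(np.float32);rr=cv2.minAreaRect(q*1000);print(n,rr)
go(.42,-.13,.36,-75)
E
```

```text
wide_cup (array([ 0.4837, -0.0734]), np.float64(0.054))
narrow_cup (array([ 0.5161, -0.1984]), np.float64(0.102))
pot (array([ 0.5018, -0.1357]), np.float64(0.1))
mat ((520.541748046875, -370.15032958984375), (170.90493774414062, 121.55509185791016), 79.12771606445312)
tray ((447.7676696777344, 172.2806854248047), (139.76683044433594, 151.34580993652344), 2.671786308288574)
tool at [ 0.2339 -0.6332  0.2313] y-axis yaw -69.73 tilt 0.0
turn z 5.27
shift after turn [ 0.31   -0.4379 -0.1287]
```

Request:
{"method": "drive_tool", "body": {
  "rows": [
    [0,0,-7,0,0,0,1],
    [0,0,-7,0,0,0,1],
    [0,0,-7,0,0,0,1],
    [0,0,-7,0,0,0,1],
    [0,0,-7,0,0,0,1],
    [0,0,-7,0,0,0,1]
  ]
}}

```text
time: 1.85
tool_pos: [0.2339, -0.6332, 0.2313]
tcp_rot: [-2.684, -1.633, -0.0]
wrist_force: [-0.8, -0.0, -0.7]
width: 0.996
grip_force: 0.0
```

Request:
{"method": "drive_tool", "body": {
  "rows": [
    [0,0,-7,0,0,0,1],
    [0,0,-7,0,0,0,1],
    [0,0,-7,0,0,0,1],
    [0,0,-7,0,0,0,1],
    [0,0,-7,0,0,0,1],
    [0,0,-7,0,0,0,1]
  ]
}}

```text
time: 2.35
tool_pos: [0.2338, -0.6332, 0.2313]
tcp_rot: [-1.921, -2.486, -0.0]
wrist_force: [0.2, 0.2, 0.0]
width: 0.997
grip_force: 0.0
```

Request:
{"method": "drive_tool", "body": {
  "rows": [
    [0,0,0,0.0315,0.022,-0.009,1],
    [0,0,0,0.0315,0.022,-0.009,1],
    [0,0,0,0.0315,0.022,-0.009,1],
    [0,0,0,0.0315,0.022,-0.009,1],
    [0,0,0,0.0315,0.022,-0.009,1],
    [0,0,0,0.0315,0.022,-0.009,1],
    [0,0,0,0.0315,0.022,-0.009,1]
  ]
}}

```text
time: 2.93
tool_pos: [0.329, -0.3798, 0.2948]
tcp_rot: [1.929, 2.479, -0.0]
wrist_force: [0.5, 0.0, -0.3]
width: 1.0
grip_force: 0.0
```

Request:
{"method": "drive_tool", "body": {
  "rows": [
    [0,0,0,0.0315,0.022,-0.009,1],
    [0,0,0,0.0315,0.022,-0.009,1],
    [0,0,0,0.0315,0.022,-0.009,1],
    [0,0,0,0.0315,0.022,-0.009,1],
    [0,0,0,0.0315,0.022,-0.009,1],
    [0,0,0,0.0315,0.022,-0.009,1],
    [0,0,0,0.0315,0.022,-0.009,1],
    [0,0,0,0,0,0,1]
  ]
}}

```text
time: 3.6
tool_pos: [0.4261, -0.1243, 0.3599]
tcp_rot: [1.918, 2.485, 0.008]
wrist_force: [0.1, -0.7, -0.1]
width: 0.999
grip_force: 0.0
```

```bash
python3 - <<'E'
from h import *
go(.5,-.136,.3,14.5);print(status.read_state()["q"].round(2))
T=toolT();p=read_camera("wrist");save(p,"w1.png");M=W(p,T);print(M[:3,3].round(3),(-M[:3,2]).round(3), np.array(p["mount"])[:3,3])
print(proj(p,[[.4837,-.0734,.04],[.5161,-.1984,.076],[.5018,-.1357,.058]],T))
E
```

```text
tool at [ 0.4261 -0.1243  0.3599] y-axis yaw 14.68 tilt 0.33
turn z 0.18
shift after turn [-0.0299  0.0683  0.0602]
[-0.34 -0.24  1.88  0.    1.5  -0.6 ]
[ 0.409 -0.06   0.502] [ 0.073 -0.255 -0.964] [ 0.06658984  0.00104027 -0.14192778]
[[361.37603018 140.10756609]
 [361.30458556 226.8270601 ]
 [362.5866798  183.58948907]]
```

View pics/w1.png

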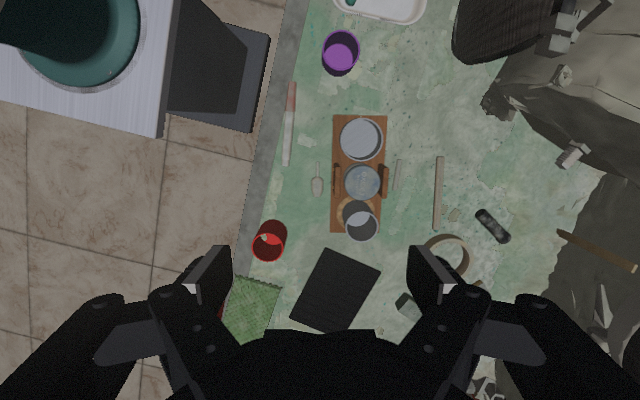

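The wrist view shows the wide cup at (361,138), the pot at (362,183) and the narrow grey cup at (361,220) with its cork seat. These agree with the projected estimates. The red cup is at (270,240) and the purple one at (340,52). I'll refine from this view and check in one close crop.

```bash
python3 - <<'E'
from h import *
T=toolT();p=read_camera("wrist");save(p,"w1c.png",(290,90,440,260),3.4)
for n,z0,z1,r,x0 in [("wide_cup",.006,.04,.0335,(.484,-.073)),("narrow_cup",.006,.076,.026,(.516,-.198)),("pot",.006,.058,.028,(.501,-.1357))]:
    u=proj(p,[[*x0,.05]],T)[0]
    ms=[m for m in masks_of(p,n) if np.hypot(*(u-[(m["bbox"][0]+m["bbox"][2])/2,(m["bbox"][1]+m["bbox"][3])/2]))<15]
    for m in ms[:1]: print(n,m["score"],m["bbox"],fitcyl(p,m["mask"],list(x0),z0,z1,r,T))
for n,z in [("mat",.008),("rack",.006)]:
    for m in masks_of(p,n)[:2]:
        c=max(cv2.findContours(m["mask"].astype(np.uint8),0,cv2.CHAIN_APPROX_NONE)[0],key=len)[:,0]
        print(n,m["score"],cv2.minAreaRect(ray(p,c,z,T)[:,:2].astype(np.float32)*1000))
E
```

```text
wide_cup 0.76 [340.4, 113.6, 381.4, 158.3] (array([ 0.4833, -0.0715]), np.float64(0.054))
narrow_cup 0.58 [345.2, 198.9, 378.6, 236.7] (array([ 0.5168, -0.1968]), np.float64(0.094))
pot 0.64 [347.7, 158.8, 384.5, 200.0] (array([ 0.5021, -0.1351]), np.float64(0.117))
mat 0.89 ((522.1714477539062, -367.4222412109375), (170.50131225585938, 121.25872802734375), 78.39035034179688)
mat 0.58 ((508.1513366699219, -141.39479064941406), (57.6690788269043, 64.89561462402344), 60.968929290771484)
rack 0.88 ((503.6778259277344, -132.88047790527344), (96.68336486816406, 204.40097045898438), 13.978315353393555)
rack 0.69 ((564.2904663085938, -114.19549560546875), (9.525291442871094, 54.20094680786133), 9.004581451416016)
```

View pics/w1c.png

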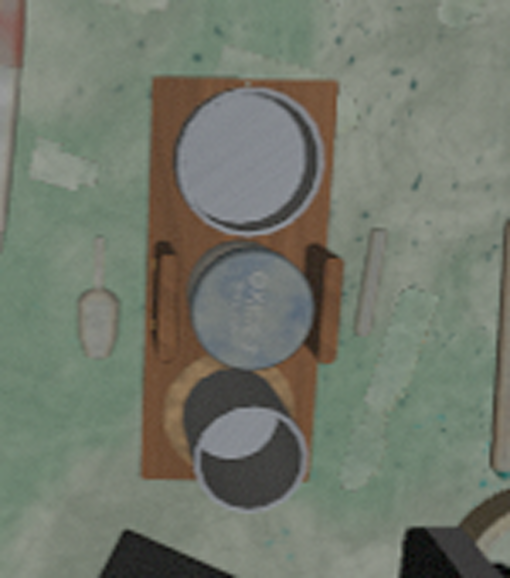

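The crop confirms it: the grey steel cup stands on its cork seat next to the blue-grey pot lid, and no look-alike is on the rack. I start with the narrow cup.

Request:
{"method": "drive_tool", "body": {
  "rows": [
    [0,0,0,-0.0234,0.0172,0.028,1],
    [0,0,0,-0.0234,0.0172,0.028,1],
    [0,0,0,-0.0234,0.0172,0.028,1],
    [0,0,0,-0.0234,0.0172,0.028,1],
    [0,0,0,0,0,0.036,1],
    [0,0,0,0,0,0.036,1],
    [0,0,0,0,0,0.036,1],
    [0,0,0,0,0,0,1]
  ]
}}

```text
time: 4.62
tool_pos: [0.5067, -0.2025, 0.1284]
tcp_rot: [-1.922, -2.465, 0.006]
wrist_force: [-1.7, 1.2, -1.8]
width: 0.996
grip_force: 0.0
```

```bash
python3 - <<'E'
from h import *
go(.5165,-.1975,.025,14.8)
T=toolT();p=read_camera("wrist");save(p,"w2.png",(140,60,500,400),1.6)
for n,z0,z1,r,x0 in [("wide_cup",.006,.04,.0335,(.484,-.073)),("narrow_cup",.006,.076,.026,(.516,-.198)),("pot",.006,.058,.028,(.501,-.1357))]:
    for m in masks_of(p,n)[:1]: print(n,m["score"],m["bbox"],fitcyl(p,m["mask"],list(x0),z0,z1,r,T))
E
```

```text
tool at [ 0.5067 -0.2025  0.1284] y-axis yaw 14.11 tilt 0.92
turn z -0.69
shift after turn [0.0013 0.012  0.1032]
wide_cup 0.81 [286.6, 0.4, 377.3, 78.6] (array([ 0.4835, -0.0714]), np.float64(0.209))
narrow_cup 0.73 [107.6, 204.0, 205.9, 290.2] (array([ 0.516, -0.198]), np.float64(1.0))
pot 0.96 [297.2, 79.6, 376.4, 160.8] (array([ 0.5012, -0.1355]), np.float64(0.067))
```

View pics/w2.png

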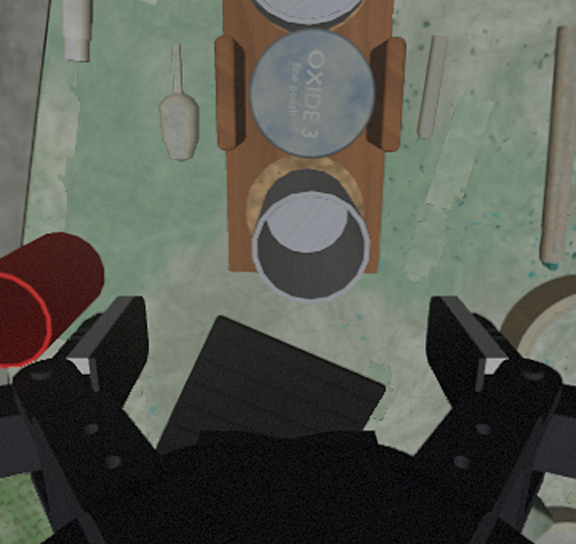

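The narrow cup's rim centre is at crop (312,246), full-image (335,214), ahead of the gripper and between the fingers. The pot fit agrees to within 1 mm. I'll let the arm settle and re-measure.

Request:
{"method": "drive_tool", "body": {
  "rows": [
    [0,0,-0.7,0,0,0,1],
    [0,0,0,0,0,0,1]
  ]
}}

```text
time: 4.98
tool_pos: [0.5153, -0.2046, 0.1404]
tcp_rot: [1.909, 2.488, 0.002]
wrist_force: [-0.4, -0.1, 0.7]
width: 1.003
grip_force: 0.0
```

```bash
python3 - <<'E'
from h import *
T=toolT();p=read_camera("wrist")
go(.5165,-.1975,.025,14.8)
g=cv2.cvtColor(p["color"],cv2.COLOR_RGB2GRAY)
q=cv2.HoughCircles(cv2.resize(g,None,fx=3,fy=3,interpolation=cv2.INTER_CUBIC)[450:780,840:1170],cv2.HOUGH_GRADIENT,1.5,50,param1=100,param2=40,minRadius=90,maxRadius=125)
print(q)
if q is not None:
  c=[(q[0,0,0]+840)/3,(q[0,0,1]+450)/3]; print(c,ray(p,[c],.076,T))
print(proj(p,[[.5165,-.1975,.076]],T))
E
```

```text
tool at [ 0.515  -0.2044  0.14  ] y-axis yaw 14.98 tilt 0.27
turn z 0.18
shift after turn [0.0066 0.0028 0.115 ]
[[[125.25 153.75  97.5 ]]]
[np.float32(321.75), np.float32(201.25)] [[ 0.5164763  -0.19588432  0.076     ]]
[[321.20058049 203.3135509 ]]
```

Request:
{"method": "drive_tool", "body": {
  "rows": [
    [0,0,0,0.007,0.003,0.015,1],
    [0,0,0,0,0,0.03,1],
    [0,0,0,0,0,0.03,1],
    [0,0,0,0,0,0.025,1],
    [0,0,0,0,0,0.015,1],
    [0,0,0,0,0,0,1],
    [0,0,0,0,0,0,1]
  ],
  "force": 30
}}

```text
time: 5.62
tool_pos: [0.5144, -0.1959, 0.0225]
tcp_rot: [-1.912, -2.492, 0.0]
wrist_force: [0.2, -1.0, 0.2]
width: 1.003
grip_force: 0.0
```

Request:
{"method": "drive_tool", "body": {
  "rows": [
    [0,0,0,0,0,0,0.3],
    [0,0,0,0,0,0,0.3],
    [0,0,0,0,0,0,0.3],
    [0,0,0,0,0,0,0.3],
    [0,0,0,0,0,0,0.3],
    [0,0,0,0,0,0,0.3],
    [0,0,0,0,0,0,0.3],
    [0,0,0,0,0,0,0.3]
  ]
}}

```text
time: 6.28
tool_pos: [0.5161, -0.1968, 0.0243]
tcp_rot: [1.911, 2.489, 0.001]
wrist_force: [0.6, 0.0, 6.5]
width: 0.585
grip_force: 31.9
```

Request:
{"method": "drive_tool", "body": {
  "rows": [
    [0,0,0,0,0,-0.02,0.3],
    [0,0,0,0,0,-0.035,0.3],
    [0,0,0,-0.0294,-0.0082,-0.015,0.3],
    [0,0,0,-0.0294,-0.0082,0,0.3],
    [0,0,0,-0.0294,-0.0082,0,0.3],
    [0,0,0,-0.0294,-0.0082,0,0.3],
    [0,0,0,-0.0294,-0.0082,0,0.3],
    [0,0,0,-0.0294,-0.0082,0,0.3]
  ]
}}

```text
time: 6.95
tool_pos: [0.5121, -0.3805, 0.0924]
tcp_rot: [-1.913, -2.492, -0.0]
wrist_force: [0.1, 0.6, -0.7]
width: 0.591
grip_force: 31.8
```

Request:
{"method": "drive_tool", "body": {
  "rows": [
    [0,0,0,-0.0294,-0.0082,0,0.3],
    [0,0,0,0,0,0,0.3],
    [0,0,0,0,0,0,0.3]
  ]
}}

```text
time: 7.2
tool_pos: [0.5117, -0.4113, 0.0922]
tcp_rot: [1.916, 2.489, 0.0]
wrist_force: [0.5, 1.4, -1.7]
width: 0.589
grip_force: 31.7
```

```bash
python3 - <<'E'
from h import *
go(.513,-.411,.0275,14.8);print(status.read_state()["width"])
E
```

```text
tool at [ 0.5117 -0.4113  0.0922] y-axis yaw 14.82 tilt 0.01
turn z 0.02
shift after turn [0.     0.0013 0.0647]
0.5894524310197525
```

Request:
{"method": "drive_tool", "body": {
  "rows": [
    [0,0,0,0,0.001,0.03,0.3],
    [0,0,0,0,0,0.02,0.3],
    [0,0,0,0,0,0.012,0.3],
    [0,0,0,0,0,0.003,0.3],
    [0,0,0,0,0,0,0.3],
    [0,0,0,0,0,0,0.3]
  ]
}}

```text
time: 7.7
tool_pos: [0.5133, -0.4086, 0.0273]
tcp_rot: [-1.912, -2.492, -0.0]
wrist_force: [0.4, 0.1, -1.4]
width: 0.593
grip_force: 31.4
```

Request:
{"method": "drive_tool", "body": {
  "rows": [
    [0,0,0,0,0,0,1],
    [0,0,0,0,0,0,1],
    [0,0,0,0,0,0,1],
    [0,0,0,0,0,0,1],
    [0,0,0,0,0,0,1],
    [0,0,0,0,0,0,1]
  ]
}}

```text
time: 8.2
tool_pos: [0.5133, -0.4096, 0.0275]
tcp_rot: [1.913, 2.492, -0.0]
wrist_force: [-0.0, -0.0, 0.4]
width: 0.999
grip_force: 0.0
```

Request:
{"method": "drive_tool", "body": {
  "rows": [
    [0,0,0,0,0,-0.015,1],
    [0,0,0,0,0,-0.03,1],
    [0,0,0,0,0,-0.04,1],
    [0,0,0,0,0,-0.03,1],
    [0,0,0,0,0,0,1],
    [0,0,0,0,0,0,1]
  ]
}}

```text
time: 8.7
tool_pos: [0.515, -0.4111, 0.146]
tcp_rot: [1.909, 2.487, -0.001]
wrist_force: [0.2, -0.1, -0.5]
width: 1.002
grip_force: 0.0
```

```bash
python3 - <<'E'
from h import *
p=read_camera("top")
for m in masks_of(p,"narrow_cup")[:4]: print(m["score"],m["bbox"],ray(p,[[(m["bbox"][0]+m["bbox"][2])/2,(m["bbox"][1]+m["bbox"][3])/2]],.05)[0].round(3))
go(.4835,-.072,.15,14.8)
E
```

```text
0.88 [237.4, 218.2, 267.8, 243.9] [0.415 0.033 0.05 ]
tool at [ 0.5127 -0.4091  0.1416] y-axis yaw 14.97 tilt 0.06
turn z 0.17
shift after turn [ 0.3334  0.0579 -0.0081]
```

Request:
{"method": "drive_tool", "body": {
  "rows": [
    [0,0,0,0.03,0.005,0,1],
    [0,0,0,0.04,0.007,0,1],
    [0,0,0,0.04,0.007,0,1],
    [0,0,0,0.04,0.007,0,1],
    [0,0,0,0.04,0.007,0,1],
    [0,0,0,0.04,0.007,0,1],
    [0,0,0,0.04,0.007,0,1],
    [0,0,0,0.04,0.007,0,1]
  ]
}}

```text
time: 9.47
tool_pos: [0.4829, -0.0939, 0.1399]
tcp_rot: [-1.911, -2.488, 0.002]
wrist_force: [0.8, 0.4, 0.4]
width: 0.997
grip_force: 0.0
```

Request:
{"method": "drive_tool", "body": {
  "rows": [
    [0,0,0,0.023,0.004,0.0,1],
    [0,0,0,0,0,0.02,1],
    [0,0,0,0,0,0.03,1],
    [0,0,0,0,0,0.02,1],
    [0,0,0,0,0,0,1],
    [0,0,0,0,0,0,1]
  ]
}}

```text
time: 9.97
tool_pos: [0.4803, -0.0721, 0.0696]
tcp_rot: [-1.909, -2.487, 0.005]
wrist_force: [-0.6, 1.2, 0.4]
width: 1.0
grip_force: 0.0
```

```bash
python3 - <<'E'
from h import *
go(.4835,-.072,.001,14.8)
T=toolT();p=read_camera("wrist");save(p,"w3.png",(140,60,500,400),1.5)
print(proj(p,[[.4835,-.072,.04]],T),(proj(p,[[.4835,-.072,.04]],T)-[140,60])*1.5)
E
```

```text
tool at [ 0.4803 -0.0721  0.0696] y-axis yaw 14.98 tilt 0.39
turn z 0.18
shift after turn [-0.0009  0.0035  0.0686]
[[322.38606497 230.48444649]] [[273.57909745 255.72666974]]
```

View pics/w3.png

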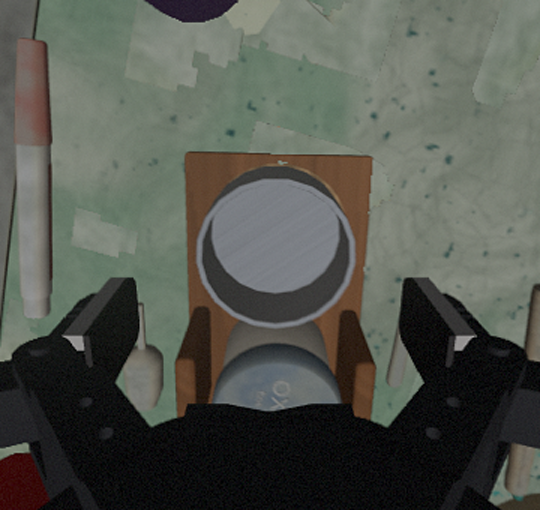

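The wide cup's rim centre is at crop (276,252) against a predicted (274,256), which is a good match. I lower and grip.

Request:
{"method": "drive_tool", "body": {
  "rows": [
    [0,0,0,0,0.003,0.02,1],
    [0,0,0,0,0,0.025,1],
    [0,0,0,0,0,0.015,1],
    [0,0,0,0,0,0.007,1],
    [0,0,0,0,0,0,1],
    [0,0,0,0,0,0,1]
  ]
}}

```text
time: 10.52
tool_pos: [0.487, -0.0724, 0.0062]
tcp_rot: [1.913, 2.491, 0.001]
wrist_force: [-0.7, -0.0, 0.7]
width: 1.003
grip_force: 0.0
```

Request:
{"method": "drive_tool", "body": {
  "rows": [
    [0,0,0,0,0,0,0.5],
    [0,0,0,0,0,0,0.5],
    [0,0,0,0,0,0,0.5],
    [0,0,0,0,0,0,0.5],
    [0,0,0,0,0,0,0.5],
    [0,0,0,0,0,0,0.5]
  ]
}}

```text
time: 11.02
tool_pos: [0.4874, -0.0724, 0.0072]
tcp_rot: [1.911, 2.49, 0.001]
wrist_force: [-1.8, -0.4, 5.7]
width: 0.787
grip_force: 33.1
```

```bash
python3 - <<'E'
from h import *
go(.530,-.327,.07,14.8)
E
```

```text
tool at [ 0.4874 -0.0724  0.0072] y-axis yaw 14.98 tilt 0.15
turn z 0.18
shift after turn [-0.2571 -0.0237 -0.0625]
```

Request:
{"method": "drive_tool", "body": {
  "rows": [
    [0,0,0,0,0,-0.02,0.5],
    [0,0,0,0,0,-0.035,0.5],
    [0,0,0,0,0,-0.035,0.5],
    [0,0,0,-0.037,-0.003,0,0.5],
    [0,0,0,-0.037,-0.003,0,0.5],
    [0,0,0,-0.037,-0.003,0,0.5],
    [0,0,0,-0.037,-0.004,0,0.5],
    [0,0,0,-0.037,-0.004,0,0.5]
  ]
}}

```text
time: 11.68
tool_pos: [0.518, -0.257, 0.0965]
tcp_rot: [1.912, 2.491, 0.001]
wrist_force: [1.3, -0.1, -1.9]
width: 0.79
grip_force: 34.9
```

Request:
{"method": "drive_tool", "body": {
  "rows": [
    [0,0,0,-0.037,-0.003,0,0.5],
    [0,0,0,-0.035,-0.003,0,0.5],
    [0,0,0,0,0,0,0.5],
    [0,0,0,0,0,0,0.5]
  ]
}}

```text
time: 12.02
tool_pos: [0.5306, -0.3284, 0.096]
tcp_rot: [1.916, 2.488, 0.0]
wrist_force: [0.7, 0.6, -1.8]
width: 0.784
grip_force: 34.9
```

```bash
python3 - <<'E'
from h import *
go(.530,-.327,.0095,14.8);print(status.read_state()["width"])
p=read_camera("top");save(p,"t2.png",(250,140,500,260),2.6)
for n in ["narrow_cup","wide_cup","pot"]:
  for m in masks_of(p,n)[:4]: print(n,m["score"],m["bbox"],ray(p,[[(m["bbox"][0]+m["bbox"][2])/2,(m["bbox"][1]+m["bbox"][3])/2]],.05)[0].round(3))
E
```

```text
tool at [ 0.5306 -0.3284  0.096 ] y-axis yaw 14.8 tilt 0.09
turn z -0.0
shift after turn [ 0.0016 -0.0003  0.0865]
0.7842025719477651
narrow_cup 0.82 [237.7, 218.1, 267.2, 243.8] [0.415 0.033 0.05 ]
pot 0.98 [315.6, 177.1, 341.5, 206.0] [ 0.499 -0.135  0.05 ]
```

View pics/t2.png

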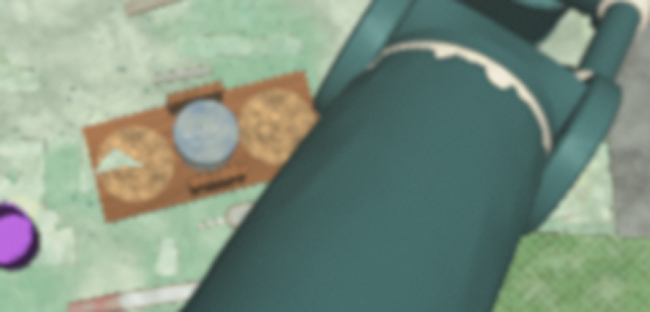

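Both cork seats are free and the pot is still in its place. The wide cup's seat is at crop (137,163), full-image (302.7,202.7). I lower the wide cup onto the mat.

Request:
{"method": "drive_tool", "body": {
  "rows": [
    [0,0,0,0,0,0.03,0.5],
    [0,0,0,0,0,0.03,0.5],
    [0,0,0,0,0,0.017,0.5],
    [0,0,0,0,0,0.009,0.5],
    [0,0,0,0,0,0,0.5],
    [0,0,0,0,0,0,0.5],
    [0,0,0,0,0,0,1],
    [0,0,0,0,0,0,1]
  ]
}}

```text
time: 12.88
tool_pos: [0.531, -0.3261, 0.0103]
tcp_rot: [1.911, 2.491, 0.0]
wrist_force: [-0.2, -0.8, -0.6]
width: 1.0
grip_force: 0.0
```

Request:
{"method": "drive_tool", "body": {
  "rows": [
    [0,0,0,0,0,0,1],
    [0,0,0,0,0,0,1],
    [0,0,0,0,0,-0.02,1],
    [0,0,0,0,0,-0.04,1],
    [0,0,0,0,0,-0.04,1],
    [0,0,0,0,0,-0.04,1],
    [0,0,0,0.02,0,0,1],
    [0,0,0,0,0,0,1]
  ]
}}

```text
time: 13.55
tool_pos: [0.5269, -0.3067, 0.1538]
tcp_rot: [1.909, 2.487, 0.002]
wrist_force: [-0.5, -0.4, -0.5]
width: 1.003
grip_force: 0.0
```

```bash
python3 - <<'E'
from h import *
p=read_camera("top");print(ray(p,[[302.7,202.7]],.006))
go(.501,-.1353,.13,14.8);go(.501,-.1353,.13,-75.2);go(.501,-.1353,.13,104.8);print(status.read_state()["q"])
T=toolT();p=read_camera("wrist");save(p,"w4.png",(120,80,520,400),1.5)
E
```

```text
[[ 0.48373327 -0.07549479  0.006     ]]
tool at [ 0.5256 -0.3067  0.1512] y-axis yaw 15.03 tilt 0.17
turn z 0.23
shift after turn [0.172  0.0199 0.0209]
tool at [ 0.5256 -0.3067  0.1512] y-axis yaw 15.03 tilt 0.17
turn z -89.77
shift after turn [-0.0199  0.172   0.0209]
tool at [ 0.5256 -0.3067  0.1512] y-axis yaw 15.03 tilt 0.17
turn z -89.77
shift after turn [-0.0199  0.172   0.0209]
[-5.69144010e-01  1.99326174e-01  1.83574646e+00  1.31355916e-04
  1.10359559e+00 -8.31445427e-01]
```

View pics/w4.png

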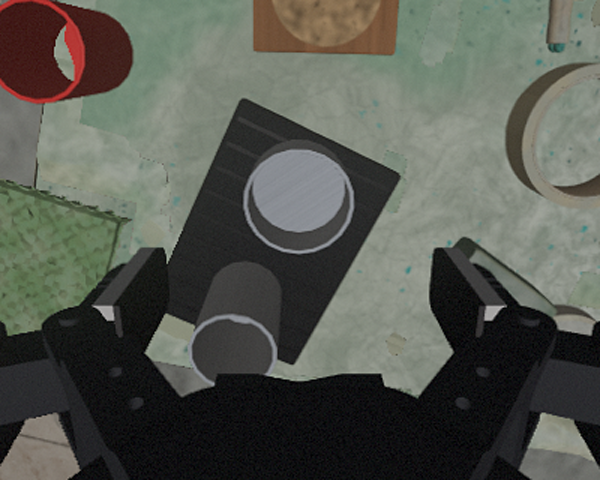

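Both cups stand upright on the mat: the wide one at crop (298,197), the narrow one at crop (235,350). Now the pot: turn 90° and go above it.

Request:
{"method": "drive_tool", "body": {
  "rows": [
    [0,0,7,0,0,0,1],
    [0,0,7,0,0,0,1],
    [0,0,7,0,0,0,1],
    [0,0,7,0,0,0,1],
    [0,0,7,0,0,0,1],
    [0,0,7,0,0,0,1],
    [0,0,7,0,0,0,1]
  ]
}}

```text
time: 14.23
tool_pos: [0.5238, -0.3069, 0.1466]
tcp_rot: [-2.776, -1.464, 0.004]
wrist_force: [0.6, 0.1, -0.0]
width: 1.001
grip_force: 0.0
```

Request:
{"method": "drive_tool", "body": {
  "rows": [
    [0,0,7,0,0,0,1],
    [0,0,7,0,0,0,1],
    [0,0,7,0,0,0,1],
    [0,0,7,0,0,0,1],
    [0,0,7,0,0,0,1],
    [0,0,6.2,0,0,0,1],
    [0,0,0,0,0,0,1]
  ]
}}

```text
time: 14.82
tool_pos: [0.5239, -0.3068, 0.1467]
tcp_rot: [-3.114, -0.399, 0.005]
wrist_force: [0.3, -0.2, -0.1]
width: 1.002
grip_force: 0.0
```

Request:
{"method": "drive_tool", "body": {
  "rows": [
    [0,0,0,0.004,-0.035,0.005,1],
    [0,0,0,0.004,-0.035,0.005,1],
    [0,0,0,0.004,-0.035,0.005,1],
    [0,0,0,0.004,-0.035,0.005,1],
    [0,0,0,0.004,-0.032,0,1],
    [0,0,0,0,0,0,1],
    [0,0,0,0,0,0,1],
    [0,0,0,0,0,0,1]
  ]
}}

```text
time: 15.48
tool_pos: [0.5005, -0.1359, 0.1287]
tcp_rot: [3.115, 0.408, -0.001]
wrist_force: [0.0, -0.4, 0.0]
width: 1.0
grip_force: 0.0
```

```bash
python3 - <<'E'
from h import *
go(.501,-.1353,.026,-75.2);print(status.read_state()["q"].round(2))
T=toolT();p=read_camera("wrist");print(proj(p,[[.501,-.1353,.058]],T))
for m in masks_of(p,"pot")[:1]: print(m["score"],m["bbox"],fitcyl(p,m["mask"],[.501,-.1353],.006,.058,.028,T))
E
```

```text
tool at [ 0.5005 -0.1359  0.1287] y-axis yaw -75.08 tilt 0.05
turn z 0.12
shift after turn [ 0.0007 -0.0004  0.1027]
[-0.31  0.06  2.04 -0.    1.04  1.  ]
[[317.47799137 211.10430283]]
0.97 [282.9, 170.2, 358.8, 244.8] (array([ 0.5017, -0.1349]), np.float64(0.082))
```

Request:
{"method": "drive_tool", "body": {
  "rows": [
    [0,0,0,0.001,-0.001,0.03,1],
    [0,0,0,0,0,0.03,1],
    [0,0,0,0,0,0.025,1],
    [0,0,0,0,0,0.018,1],
    [0,0,0,0,0,0,1],
    [0,0,0,0,0,0,1]
  ],
  "force": 25
}}

```text
time: 16.08
tool_pos: [0.5004, -0.135, 0.0252]
tcp_rot: [-3.115, -0.402, 0.004]
wrist_force: [-0.3, -0.3, 0.1]
width: 1.001
grip_force: 0.0
```

Request:
{"method": "drive_tool", "body": {
  "rows": [
    [0,0,0,0,0,0,0.4],
    [0,0,0,0,0,0,0.4],
    [0,0,0,0,0,0,0.4],
    [0,0,0,0,0,0,0.4],
    [0,0,0,0,0,0,0.4],
    [0,0,0,0,0,0,0.4],
    [0,0,0,0,0,0,0.4]
  ]
}}

```text
time: 16.67
tool_pos: [0.5031, -0.1351, 0.0283]
tcp_rot: [3.113, 0.404, 0.005]
wrist_force: [-1.2, -1.9, 6.3]
width: 0.645
grip_force: 26.6
```

Request:
{"method": "drive_tool", "body": {
  "rows": [
    [0,0,0,0,0,-0.01,0.4],
    [0,0,0,0,0,-0.02,0.4],
    [0,0,0,0,0,-0.03,0.4],
    [0,0,0,0,0,-0.03,0.4],
    [0,0,0,0,0,-0.03,0.4],
    [0,0,0,0,0,0,0.4],
    [0,0,0,0,0,0,0.4]
  ]
}}

```text
time: 17.25
tool_pos: [0.5032, -0.1347, 0.1496]
tcp_rot: [3.113, 0.404, 0.009]
wrist_force: [0.3, -0.8, -0.6]
width: 0.641
grip_force: 26.7
```

```bash
python3 - <<'E'
from h import *
go(.4478,.1725,.023,-75.2);s=status.read_state();print(s["q"].round(2),s["width"],s["grip_force"])
T=toolT();p=read_camera("scene");save(p,"s2.png",(130,100,420,320),2)
p=read_camera("wrist")
for m in masks_of(p,"tray")[:1]:
    c=max(cv2.findContours(m["mask"].astype(np.uint8),0,cv2.CHAIN_APPROX_NONE)[0],key=len)[:,0]
    print(m["score"],m["bbox"],cv2.minAreaRect(ray(p,c,.028,T)[:,:2].astype(np.float32)*1000))
E
```

```text
tool at [ 0.5032 -0.1347  0.1496] y-axis yaw -75.22 tilt 0.35
turn z -0.02
shift after turn [ 0.0243 -0.3116  0.1257]
[-0.31  0.04  2.02  0.    1.08  1.  ] 0.640705425026161 26.723978519439697
0.97 [0.0, 97.7, 75.2, 242.8] ((452.73846435546875, 124.81917572021484), (76.27574920654297, 142.51397705078125), 88.97085571289062)
```

View pics/s2.png

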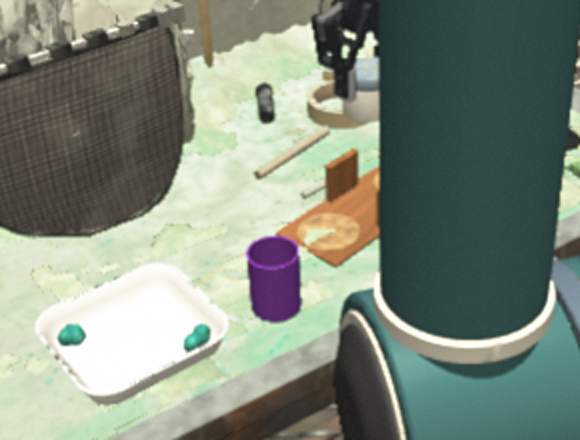

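The pot hangs upright in the gripper at crop (365,90), and the tray is clear in the middle with stones at (70,335) and (197,337). I pass in front of the guard to the tray.

Request:
{"method": "drive_tool", "body": {
  "rows": [
    [0,0,0,-0.008,-0.02,0,0.4],
    [0,0,0,-0.008,-0.03,0,0.4],
    [0,0,0,-0.008,-0.03,0,0.4],
    [0,0,0,-0.008,-0.03,0,0.4],
    [0,0,0,0,-0.017,0,0.4]
  ]
}}

```text
time: 17.82
tool_pos: [0.4337, -0.0176, 0.1437]
tcp_rot: [-3.113, -0.404, 0.01]
wrist_force: [-1.1, -0.0, -1.3]
width: 0.646
grip_force: 26.8
```

Request:
{"method": "drive_tool", "body": {
  "rows": [
    [0,0,0,0.01,-0.032,0,0.4],
    [0,0,0,0.01,-0.032,0,0.4],
    [0,0,0,0.01,-0.032,0,0.4],
    [0,0,0,0.01,-0.032,0,0.4],
    [0,0,0,0.01,-0.032,0,0.4],
    [0,0,0,0.0066,-0.024,0,0.4],
    [0,0,0,0,0,0,0.4],
    [0,0,0,0,0,0,0.4]
  ]
}}

```text
time: 18.48
tool_pos: [0.4443, 0.1733, 0.1445]
tcp_rot: [3.114, 0.409, -0.006]
wrist_force: [-0.2, 0.5, -0.3]
width: 0.645
grip_force: 26.9
```

```bash
python3 - <<'E'
from h import *
go(.4478,.1725,.026,-75.2);s=status.read_state();print(s["q"].round(2),s["width"],s["grip_force"])
T=toolT();p=read_camera("wrist");save(p,"w5.png",None,1)
for m in masks_of(p,"tray")[:2]:
    c=max(cv2.findContours(m["mask"].astype(np.uint8),0,cv2.CHAIN_APPROX_NONE)[0],key=len)[:,0]
    print(m["score"],m["bbox"],cv2.minAreaRect(ray(p,c,.028,T)[:,:2].astype(np.float32)*1000))
a=np.radians(2.7);ex=np.array([np.cos(a),np.sin(a)]);ey=np.array([-ex[1],ex[0]])
print(proj(p,[[*(np.array([.4478,.1725])+sx*.0705*ex+sy*.0755*ey),.028] for sx,sy in [(1,1),(1,-1),(-1,-1),(-1,1)]],T))
E
```

```text
tool at [0.4443 0.1733 0.1445] y-axis yaw -75.05 tilt 0.22
turn z 0.15
shift after turn [0.0036 0.0017 0.1185]
[ 0.32 -0.04  2.11 -0.    1.08  1.63] 0.6446953555230458 26.91488206386566
0.57 [228.2, 105.1, 411.7, 242.7] ((452.5645751953125, 174.19696044921875), (135.18038940429688, 149.3480224609375), 3.7531492710113525)
[[249.67082973  93.79031793]
 [423.0820695  133.3512258 ]
 [379.50314902 276.11475778]
 [227.30103854 246.08068461]]
```

View pics/w5.png

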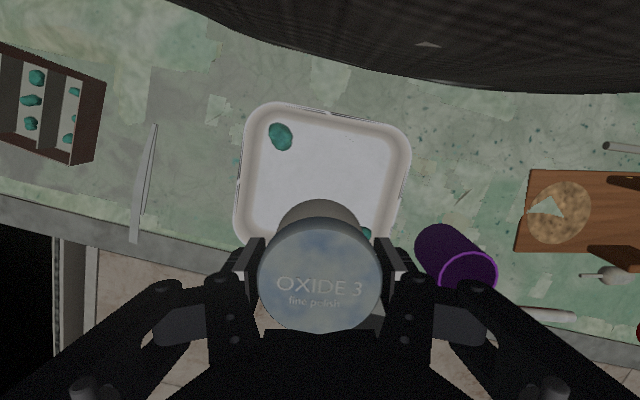

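The pot is held level above the tray, whose white floor is free in the middle, with stones at (280,135) and (365,233). I lower it.

Request:
{"method": "drive_tool", "body": {
  "rows": [
    [0,0,0,0.004,0.001,0.03,0.4],
    [0,0,0,0,0,0.03,0.4],
    [0,0,0,0,0,0.03,0.4],
    [0,0,0,0,0,0.015,0.4],
    [0,0,0,0,0,0.008,0.4],
    [0,0,0,0,0,0,0.4],
    [0,0,0,0,0,0,0.4],
    [0,0,0,0,0,0,0.4]
  ]
}}

```text
time: 19.25
tool_pos: [0.4513, 0.1727, 0.0346]
tcp_rot: [-3.115, -0.402, -0.004]
wrist_force: [0.0, 1.3, -0.4]
width: 0.649
grip_force: 26.9
```

Request:
{"method": "drive_tool", "body": {
  "rows": [
    [0,0,0,-0.002,0,0.005,0.4],
    [0,0,0,0,0,0.004,0.4],
    [0,0,0,0,0,0,0.4],
    [0,0,0,0,0,0,0.4]
  ]
}}

```text
time: 19.58
tool_pos: [0.4488, 0.1728, 0.025]
tcp_rot: [-3.115, -0.404, -0.003]
wrist_force: [-0.1, 0.6, 2.8]
width: 0.646
grip_force: 27.1
```

Request:
{"method": "drive_tool", "body": {
  "rows": [
    [0,0,0,0,0,0,0.75],
    [0,0,0,0,0,0,0.85],
    [0,0,0,0,0,0,0.9],
    [0,0,0,0,0,0,0.9],
    [0,0,0,0,0,0,0.9],
    [0,0,0,0,0,-0.01,0.9],
    [0,0,0,0,0,-0.03,0.9],
    [0,0,0,0,0,-0.04,0.9]
  ]
}}

```text
time: 20.25
tool_pos: [0.4446, 0.1711, 0.1023]
tcp_rot: [3.114, 0.404, -0.013]
wrist_force: [0.6, 0.8, -0.0]
width: 0.902
grip_force: 0.0
```

Request:
{"method": "drive_tool", "body": {
  "rows": [
    [0,0,0,0,0,-0.035,1],
    [0,0,0,-0.012,0.03,-0.01,1],
    [0,0,0,-0.012,0.035,0,1],
    [0,0,0,-0.012,0.035,0,1],
    [0,0,0,-0.01,0.035,0,1],
    [0,0,0,0,0.035,0,1],
    [0,0,0,0,0,0,1]
  ]
}}

```text
time: 20.83
tool_pos: [0.448, -0.0087, 0.1507]
tcp_rot: [3.113, 0.396, 0.004]
wrist_force: [0.6, 0.5, 0.4]
width: 1.0
grip_force: 0.0
```

```bash
python3 - <<'E'
from h import *
go(.5305,-.3265,.13,14.8)
p=read_camera("top")
for n,x0 in [("pot",[.449,.173])]:
    for m in masks_of(p,n)[:1]: print(n,m["score"],m["bbox"],fitcyl(p,m["mask"],x0,.003,.055,.028))
for m in masks_of(p,"tray")[:1]:
    c=max(cv2.findContours(m["mask"].astype(np.uint8),0,cv2.CHAIN_APPROX_NONE)[0],key=len)[:,0]
    print(m["score"],cv2.minAreaRect(ray(p,c,.028)[:,:2].astype(np.float32)*1000))
E
```

```text
tool at [ 0.448  -0.0087  0.1507] y-axis yaw -75.49 tilt 0.23
turn z 89.71
shift after turn [0.3283 0.0014 0.0218]
pot 0.84 [182.8, 206.5, 207.2, 237.0] (array([0.447 , 0.1696]), np.float64(0.491))
0.97 ((445.88153076171875, 148.9695587158203), (140.77967834472656, 101.7173843383789), 1.0568859577178955)
```

Request:
{"method": "drive_tool", "body": {
  "rows": [
    [0,0,-7,0,0,0,1],
    [0,0,-7,0,0,0,1],
    [0,0,-7,0,0,0,1],
    [0,0,-7,0,0,0,1],
    [0,0,-7,0,0,0,1],
    [0,0,-7,0,0,0,1],
    [0,0,-7,0,0,0,1],
    [0,0,-7,0,0,0,1]
  ]
}}

```text
time: 21.65
tool_pos: [0.4465, -0.002, 0.1493]
tcp_rot: [-2.553, -1.83, 0.0]
wrist_force: [0.2, 0.5, -0.3]
width: 1.002
grip_force: 0.0
```

Request:
{"method": "drive_tool", "body": {
  "rows": [
    [0,0,-7,0,0,0,1],
    [0,0,-7,0,0,0,1],
    [0,0,-7,0,0,0,1],
    [0,0,-7,0,0,0,1],
    [0,0,-6.3,0,0,0,1],
    [0,0,0,-0.03,0,0,1],
    [0,0,0,-0.038,0,0,1],
    [0,0,0,-0.04,0,0,1]
  ]
}}

```text
time: 22.32
tool_pos: [0.4752, -0.1065, 0.1495]
tcp_rot: [-1.904, -2.498, -0.001]
wrist_force: [1.1, 1.0, 0.6]
width: 0.999
grip_force: 0.0
```

Request:
{"method": "drive_tool", "body": {
  "rows": [
    [0,0,0,-0.04,0,0,1],
    [0,0,0,-0.04,0,0,1],
    [0,0,0,-0.04,0,0,1],
    [0,0,0,-0.04,0,0,1],
    [0,0,0,-0.035,0,0,1],
    [0,0,0,0,0,0,1],
    [0,0,0,0,0,0,1]
  ]
}}

```text
time: 22.9
tool_pos: [0.5265, -0.2963, 0.149]
tcp_rot: [-1.911, -2.492, -0.001]
wrist_force: [0.4, 0.8, -0.4]
width: 1.001
grip_force: 0.0
```

```bash
python3 - <<'E'
from h import *
go(.5305,-.3265,.008,14.8)
p=read_camera("top");save(p,"t3.png",(140,150,340,270),3)
for m in masks_of(p,"pot")[:1]: print(m["score"],m["bbox"],fitcyl(p,m["mask"],[.449,.173],.003,.055,.028))
for m in masks_of(p,"tray")[:1]:
    c=max(cv2.findContours(m["mask"].astype(np.uint8),0,cv2.CHAIN_APPROX_NONE)[0],key=len)[:,0]
    print(m["score"],cv2.minAreaRect(ray(p,c,.028)[:,:2].astype(np.float32)*1000))
T=toolT();p=read_camera("wrist");print(proj(p,[[.5305,-.3265,.042]],T))
for m in masks_of(p,"wide_cup")[:2]: print(m["score"],m["bbox"],fitcyl(p,m["mask"],[.5305,-.3265],.008,.042,.0335,T))
E
```

```text
tool at [ 0.5265 -0.2963  0.149 ] y-axis yaw 15.04 tilt 0.06
turn z 0.24
shift after turn [-0.0303 -0.0038  0.1409]
0.72 [175.9, 204.6, 204.5, 235.0] (array([0.4481, 0.1718]), np.float64(0.152))
0.83 ((447.9478454589844, 172.82826232910156), (140.33938598632812, 151.40757751464844), 3.382547378540039)
[[313.65666574 232.08132486]]
0.79 [277.7, 185.8, 351.6, 261.8] (array([ 0.5319, -0.3236]), np.float64(0.04))
```

View pics/t3.png

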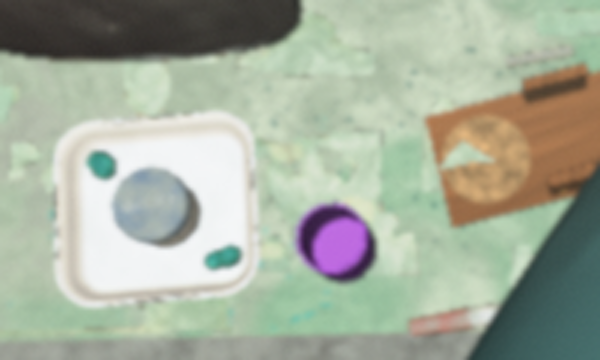

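The pot stands upright in the tray's centre at crop (157,205), within 1–2 mm of the tray's midpoint, and the stones are untouched. Next I fetch the wide cup.

Request:
{"method": "drive_tool", "body": {
  "rows": [
    [0,0,0,-0.029,-0.003,0,1],
    [0,0,0,0,0,0.03,1],
    [0,0,0,0,0,0.035,1],
    [0,0,0,0,0,0.03,1],
    [0,0,0,0,0,0.025,1],
    [0,0,0,0,0,0.02,1],
    [0,0,0,0,0,0,1],
    [0,0,0,0,0,0,1]
  ],
  "force": 30
}}

```text
time: 23.82
tool_pos: [0.5292, -0.3234, 0.0083]
tcp_rot: [-1.907, -2.492, 0.0]
wrist_force: [-0.0, 0.0, -0.5]
width: 0.999
grip_force: 0.0
```

Request:
{"method": "drive_tool", "body": {
  "rows": [
    [0,0,0,0,0,0,1]
  ]
}}

```text
time: 23.9
tool_pos: [0.5313, -0.3251, 0.0108]
tcp_rot: [1.909, 2.493, 0.0]
wrist_force: [-0.1, -0.0, -0.1]
width: 1.003
grip_force: 0.0
```

Request:
{"method": "drive_tool", "body": {
  "rows": [
    [0,0,0,0,0,0,0.5],
    [0,0,0,0,0,0,0.5],
    [0,0,0,0,0,0,0.5],
    [0,0,0,0,0,0,0.5],
    [0,0,0,0,0,0,0.5],
    [0,0,0,0,0,0,0.5]
  ]
}}

```text
time: 24.4
tool_pos: [0.5321, -0.3261, 0.0121]
tcp_rot: [1.908, 2.49, 0.001]
wrist_force: [-0.2, 1.0, 6.3]
width: 0.783
grip_force: 33.7
```

Request:
{"method": "drive_tool", "body": {
  "rows": [
    [0,0,0,0,0,-0.02,0.5],
    [0,0,0,0,0,-0.035,0.5],
    [0,0,0,0,0,-0.03,0.5],
    [0,0,0,0.03,0.003,0,0.5],
    [0,0,0,0.037,0.003,0,0.5],
    [0,0,0,0.037,0.003,0,0.5],
    [0,0,0,0.037,0.003,0,0.5],
    [0,0,0,0.037,0.003,0,0.5]
  ]
}}

```text
time: 25.07
tool_pos: [0.4981, -0.1482, 0.0951]
tcp_rot: [1.911, 2.492, 0.001]
wrist_force: [-0.3, 0.1, -1.3]
width: 0.785
grip_force: 34.8
```

Request:
{"method": "drive_tool", "body": {
  "rows": [
    [0,0,0,0.037,0.003,0,0.5],
    [0,0,0,0.03,0.002,0,0.5],
    [0,0,0,0,0,0,0.5],
    [0,0,0,0,0,0,0.5]
  ]
}}

```text
time: 25.4
tool_pos: [0.4856, -0.0822, 0.0949]
tcp_rot: [1.906, 2.496, 0.0]
wrist_force: [0.3, -0.0, -1.6]
width: 0.783
grip_force: 34.8
```

```bash
python3 - <<'E'
from h import *
go(.4845,-.073,.0085,14.8);print(status.read_state()["width"])
E
```

```text
tool at [ 0.4856 -0.0822  0.0949] y-axis yaw 15.25 tilt 0.07
turn z 0.45
shift after turn [0.0092 0.0012 0.0864]
0.782848585574773
```

Request:
{"method": "drive_tool", "body": {
  "rows": [
    [0,0,0,0.009,0.001,0.025,0.5],
    [0,0,0,0,0,0.03,0.5],
    [0,0,0,0,0,0.02,0.5],
    [0,0,0,0,0,0.008,0.5],
    [0,0,0,0,0,0,0.5],
    [0,0,0,0,0,0,0.5]
  ]
}}

```text
time: 25.9
tool_pos: [0.4853, -0.0756, 0.0116]
tcp_rot: [1.912, 2.492, 0.0]
wrist_force: [-0.2, -0.6, -2.2]
width: 0.785
grip_force: 35.8
```

Request:
{"method": "drive_tool", "body": {
  "rows": [
    [0,0,0,0.002,0,0.001,0.5],
    [0,0,0,0,0,0.001,0.5],
    [0,0,0,0,0,0,0.5],
    [0,0,0,0,0,0,0.5]
  ]
}}

```text
time: 26.23
tool_pos: [0.4842, -0.0727, 0.0096]
tcp_rot: [1.911, 2.493, 0.0]
wrist_force: [0.4, 1.0, -1.2]
width: 0.781
grip_force: 35.8
```

Request:
{"method": "drive_tool", "body": {
  "rows": [
    [0,0,0,0,0,0,1],
    [0,0,0,0,0,0,1],
    [0,0,0,0,0,0,1],
    [0,0,0,0,0,0,1],
    [0,0,0,0,0,-0.02,1],
    [0,0,0,0,0,-0.04,1],
    [0,0,0,0,0,-0.04,1],
    [0,0,0,0,0,-0.035,1]
  ]
}}

```text
time: 26.9
tool_pos: [0.4839, -0.0725, 0.1463]
tcp_rot: [1.911, 2.493, 0.0]
wrist_force: [0.9, 0.1, 0.4]
width: 0.998
grip_force: 0.0
```

Request:
{"method": "drive_tool", "body": {
  "rows": [
    [0,0,0,-0.03,0,0,1],
    [0,0,0,-0.03,0,0,1],
    [0,0,0,0,0,0,1],
    [0,0,0,0,0,0,1]
  ]
}}

```text
time: 27.23
tool_pos: [0.4999, -0.1315, 0.1447]
tcp_rot: [1.913, 2.491, 0.001]
wrist_force: [-1.1, 0.4, -0.4]
width: 1.002
grip_force: 0.0
```

```bash
python3 - <<'E'
from h import *
go(.5135,-.4095,.14,14.8)
T=toolT();p=read_camera("wrist");save(p,"w6.png",(200,50,440,290),2)
for m in masks_of(p,"wide_cup")[:2]: print(m["score"],m["bbox"],fitcyl(p,m["mask"],[.484,-.073],.006,.04,.0335,T))
p=read_camera("top")
for m in masks_of(p,"wide_cup")[:2]: print(m["score"],m["bbox"],fitcyl(p,m["mask"],[.484,-.073],.006,.04,.0335))
E
```

```text
tool at [ 0.4999 -0.1315  0.1447] y-axis yaw 14.94 tilt 0.04
turn z 0.14
shift after turn [-0.2723 -0.0579  0.0047]
0.96 [276.5, 80.5, 358.2, 164.0] (array([ 0.4847, -0.07  ]), np.float64(0.031))
0.65 [266.5, 83.4, 371.3, 289.1] (array([ 0.4911, -0.1415]), np.float64(0.657))
0.45 [295.5, 185.5, 315.9, 198.9] (array([ 0.481 , -0.0722]), np.float64(3.644))
```

View pics/w6.png

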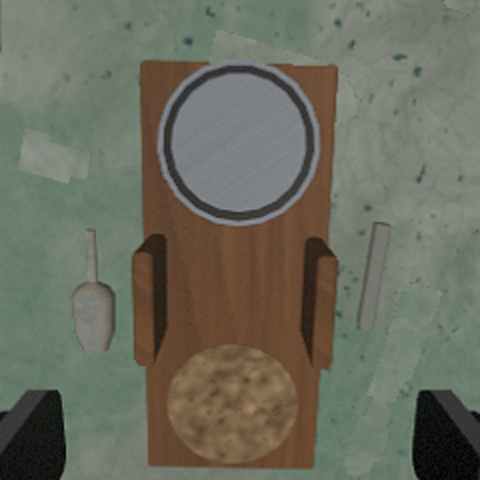

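The wide cup is back on its seat at crop (239,143), and the felt bob and burr are undisturbed. Now the narrow cup, gripped higher this time.

Request:
{"method": "drive_tool", "body": {
  "rows": [
    [0,0,0,-0.03,-0.0083,0,1],
    [0,0,0,-0.039,-0.0083,0,1],
    [0,0,0,-0.039,-0.0083,0,1],
    [0,0,0,-0.039,-0.0083,0,1],
    [0,0,0,-0.039,-0.0083,0,1],
    [0,0,0,-0.039,-0.0083,0,1],
    [0,0,0,-0.039,-0.008,0,1],
    [0,0,0,-0.008,0,0,1]
  ]
}}

```text
time: 28.1
tool_pos: [0.5144, -0.4131, 0.144]
tcp_rot: [1.912, 2.49, -0.003]
wrist_force: [-0.2, 0.1, -0.1]
width: 0.996
grip_force: 0.0
```

Request:
{"method": "drive_tool", "body": {
  "rows": [
    [0,0,0,0,0,0,1],
    [0,0,0,0,0,0,1]
  ]
}}

```text
time: 28.27
tool_pos: [0.5142, -0.407, 0.1434]
tcp_rot: [-1.91, -2.491, -0.001]
wrist_force: [-0.4, 1.1, 0.2]
width: 1.0
grip_force: 0.0
```

```bash
python3 - <<'E'
from h import *
go(.5135,-.4095,.043,14.8)
T=toolT();p=read_camera("wrist");save(p,"w7.png",(200,100,440,340),2);print(2*(proj(p,[[.5135,-.4095,.078]],T)-[200,100]))
for m in masks_of(p,"narrow_cup")[:2]: print(m["score"],m["bbox"],fitcyl(p,m["mask"],[.5135,-.4095],.008,.078,.026,T))
E
```

```text
tool at [ 0.5142 -0.407   0.1434] y-axis yaw 15.06 tilt 0.14
turn z 0.26
shift after turn [-0.0025 -0.0012  0.1004]
[[231.42645043 229.63934944]]
0.92 [157.4, 0.4, 242.0, 33.8] (array([ 0.5135, -0.4095]), np.float64(1.0))
0.67 [282.8, 166.9, 351.6, 244.8] (array([ 0.5151, -0.4094]), np.float64(0.037))
```

View pics/w7.png

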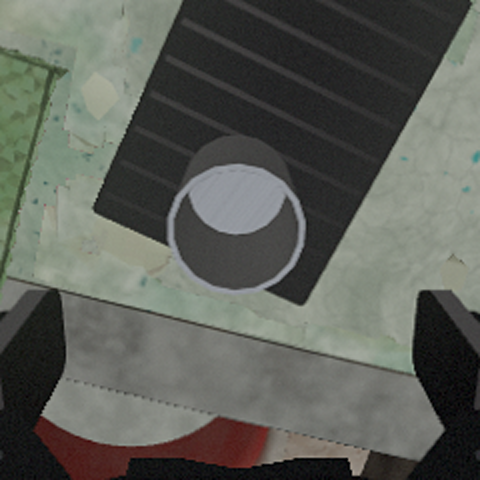

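The narrow grey cup stands upright on the mat, with its rim centred at crop (236,228) as predicted. The steel silhouette fit puts it at (0.515,-0.409).

Request:
{"method": "drive_tool", "body": {
  "rows": [
    [0,0,0,-0.003,0,0.03,1],
    [0,0,0,0,0,0.03,1],
    [0,0,0,0,0,0.025,1],
    [0,0,0,0,0,0.015,1],
    [0,0,0,0,0,0,1],
    [0,0,0,0,0,0,1]
  ]
}}

```text
time: 28.87
tool_pos: [0.5147, -0.4086, 0.0434]
tcp_rot: [-1.907, -2.493, -0.001]
wrist_force: [-0.2, 0.1, 0.4]
width: 1.0
grip_force: 0.0
```

Request:
{"method": "drive_tool", "body": {
  "rows": [
    [0,0,0,0,0,0,0.3],
    [0,0,0,0,0,0,0.3],
    [0,0,0,0,0,0,0.3],
    [0,0,0,0,0,0,0.3],
    [0,0,0,0,0,0,0.3],
    [0,0,0,0,0,0,0.3],
    [0,0,0,0,0,0,0.3],
    [0,0,0,0,0,0,0.3]
  ]
}}

```text
time: 29.53
tool_pos: [0.5165, -0.412, 0.0466]
tcp_rot: [1.909, 2.491, 0.0]
wrist_force: [-0.2, 0.8, 6.3]
width: 0.589
grip_force: 32.6
```

```bash
python3 - <<'E'
from h import *
T=toolT();go(.5,-.15,.14,14.8);print(status.read_state()["width"])
p=read_camera("wrist")
for m in masks_of(p,"narrow_cup")[:2]: print(m["score"],m["bbox"],fitcyl(p,m["mask"],[.5135,-.4095],.008,.078,.026,T))
E
```

```text
tool at [ 0.5165 -0.412   0.0466] y-axis yaw 15.06 tilt 0.19
turn z 0.26
shift after turn [ 0.2573  0.0512 -0.0939]
0.5891254955900896
0.7 [259.8, 184.5, 378.0, 325.8] (array([ 0.517 , -0.4087]), np.float64(0.053))
```

Request:
{"method": "drive_tool", "body": {
  "rows": [
    [0,0,0,0,0,-0.02,0.3],
    [0,0,0,0,0,-0.035,0.3],
    [0,0,0,0,0,-0.03,0.3],
    [0,0,0,0.03,0.008,0,0.3],
    [0,0,0,0.0375,0.008,0,0.3],
    [0,0,0,0.0375,0.008,0,0.3],
    [0,0,0,0.0375,0.008,0,0.3],
    [0,0,0,0.0375,0.008,0,0.3]
  ]
}}

```text
time: 30.3
tool_pos: [0.5064, -0.2254, 0.1292]
tcp_rot: [-1.912, -2.492, -0.0]
wrist_force: [1.0, -0.4, -1.2]
width: 0.589
grip_force: 31.9
```

Request:
{"method": "drive_tool", "body": {
  "rows": [
    [0,0,0,0.0375,0.008,0,0.3],
    [0,0,0,0.0375,0.008,0,0.3],
    [0,0,0,0.007,0,0,0.3],
    [0,0,0,0,0,0,0.3],
    [0,0,0,0,0,0,0.3],
    [0,0,0,0,0,0,0.3]
  ]
}}

```text
time: 30.8
tool_pos: [0.5016, -0.1447, 0.1295]
tcp_rot: [1.911, 2.492, -0.0]
wrist_force: [0.1, -0.6, -1.1]
width: 0.585
grip_force: 31.9
```

```bash
python3 - <<'E'
from h import *
T=toolT();s=status.read_state();print(T[:3,3].round(4),s["width"])
zb=T[2,3]-.0386
p=read_camera("wrist");save(p,"w8.png",(200,30,440,330),1.9)
w=n=None
for m in masks_of(p,"wide_cup")[:2]:
    r=fitcyl(p,m["mask"],[.4845,-.0715],.006,.04,.0335,T);print("w",m["score"],m["bbox"],r); w=r[0] if w is None else w
for m in masks_of(p,"narrow_cup")[:2]:
    r=fitcyl(p,m["mask"],list(T[:2,3]),zb,zb+.07,.026,T);print("n",m["score"],m["bbox"],r)
    if n is None and r[1]<.2:n=r[0]
print("offset in tool",T[:3,:3].T@np.r_[n-T[:2,3],0]);print("needed",T[:3,:3].T@np.r_[w-n,0]);go(*w,.05)
E
```

```text
[ 0.5016 -0.1447  0.1295] 0.5850161024407236
w 0.61 [275.4, 55.2, 365.7, 151.4] (array([ 0.4844, -0.0703]), np.float64(0.043))
n 0.78 [105.5, 254.6, 202.1, 343.4] (array([ 0.5016, -0.1447]), np.float64(1.0))Traceback (most recent call last):
  File "<stdin>", line 11, in <module>
TypeError: unsupported operand type(s) for -: 'NoneType' and 'float'
```

View pics/w8.png

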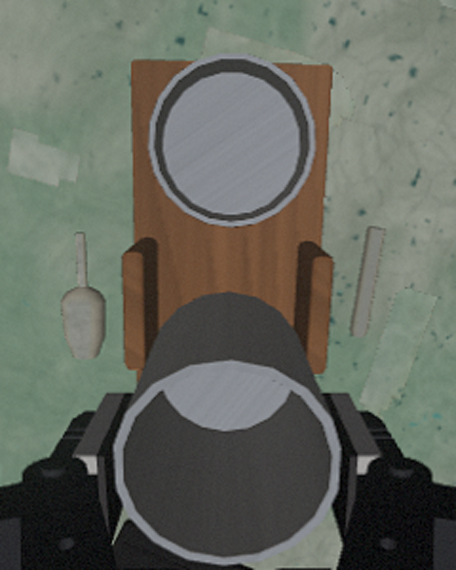

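The wide cup's rim spans crop x 149–315, y 54–226. The narrow cup's rim spans x 115–338, y 362–564, and it hangs level. I work out the relative shift from these rims.

```bash
python3 - <<'E'
from h import *
T=toolT();p=read_camera("wrist")
def circ(x0,z,r,ext):
    def f(v):
        q=(proj(p,cyl(v[0],v[1],z,z,r),T)-[200,30])*1.9
        return ((np.r_[q.min(0),q.max(0)]-ext)**2).sum()
    o=minimize(f,x0,method="Nelder-Mead",options=dict(xatol=1e-5,initial_simplex=[x0,[x0[0]+.01,x0[1]],[x0[0],x0[1]+.01]]));return o.x,o.fun
n,a=circ([.5016,-.1447],T[2,3]-.0386+.07,.026,[115,362,338,564])
w,b=circ([.4845,-.0715],.04,.0335,[149,54,315,226])
print(n,a,w,b)
print("offset in tool",T[:3,:3].T@np.r_[n-T[:2,3],0]);print("needed",T[:3,:3].T@np.r_[w-n,0],"from",T[:3,3])
E
```

```text
[ 0.50211963 -0.1427218 ] 87.24031981702811 [ 0.48513438 -0.07054228] 14.690178946252308
offset in tool [ 1.99401893e-03  1.22133181e-03 -5.67817433e-07]
needed [ 7.41176571e-02  2.22590032e-03 -2.66608772e-05] from [ 0.50145453 -0.14496354  0.12934031]
```

Request:
{"method": "drive_tool", "body": {
  "rows": [
    [0,0,0,0.025,0.002,0,0.3],
    [0,0,0,0.03,0,0,0.3],
    [0,0,0,0.019,0,0.01,0.3],
    [0,0,0,0,0,0.02,0.3],
    [0,0,0,0,0,0,0.3],
    [0,0,0,0,0,0,0.3],
    [0,0,0,0,0,0,0.3]
  ]
}}

```text
time: 31.58
tool_pos: [0.4844, -0.0724, 0.0998]
tcp_rot: [1.912, 2.492, -0.0]
wrist_force: [0.5, -0.3, -0.8]
width: 0.589
grip_force: 31.9
```

```bash
python3 - <<'E'
from h import *
go(.4845,-.073,.0486)
E
```

```text
tool at [ 0.4844 -0.0724  0.0998] y-axis yaw 15.02 tilt 0.02
shift after turn [-0.0006 -0.0001  0.0512]
```

Request:
{"method": "drive_tool", "body": {
  "rows": [
    [0,0,0,0,0,0.015,0.3],
    [0,0,0,0,0,0.006,0.3],
    [0,0,0,0,0,0.005,0.3],
    [0,0,0,0,0,0,0.3],
    [0,0,0,0,0,0,0.3]
  ]
}}

```text
time: 32.0
tool_pos: [0.4839, -0.0718, 0.0734]
tcp_rot: [-1.911, -2.493, 0.0]
wrist_force: [-0.4, 0.2, -1.2]
width: 0.586
grip_force: 32.0
```

Request:
{"method": "drive_tool", "body": {
  "rows": [
    [0,0,0,0,0,0.01,0.3],
    [0,0,0,0,0,0.008,0.3],
    [0,0,0,0,0,0.004,0.3],
    [0,0,0,0,0,0.001,0.3],
    [0,0,0,0,0,0,0.3],
    [0,0,0,0,0,0,0.3]
  ]
}}

```text
time: 32.5
tool_pos: [0.4839, -0.0715, 0.0502]
tcp_rot: [-1.911, -2.494, 0.0]
wrist_force: [0.2, -0.3, -1.5]
width: 0.588
grip_force: 32.0
```

Request:
{"method": "drive_tool", "body": {
  "rows": [
    [0,0,0,0,0,0.0015,0.3],
    [0,0,0,0,0,0,0.3],
    [0,0,0,0,0,0,0.3]
  ]
}}

```text
time: 32.75
tool_pos: [0.4841, -0.0715, 0.049]
tcp_rot: [1.911, 2.493, 0.0]
wrist_force: [-0.1, 0.4, -0.9]
width: 0.588
grip_force: 32.0
```

Within about 1 mm of the floor. Release and retreat.

Request:
{"method": "drive_tool", "body": {
  "rows": [
    [0,0,0,0,0,0.0008,0.3],
    [0,0,0,0,0,0,0.7],
    [0,0,0,0,0,0,0.9],
    [0,0,0,0,0,0,1],
    [0,0,0,0,0,0,1],
    [0,0,0,0,0,-0.015,1],
    [0,0,0,0,0,-0.04,1],
    [0,0,0,0,0,-0.04,1]
  ]
}}

```text
time: 33.42
tool_pos: [0.4815, -0.0711, 0.1418]
tcp_rot: [-1.908, -2.489, 0.004]
wrist_force: [0.9, 0.4, 0.4]
width: 0.999
grip_force: 0.0
```

Request:
{"method": "drive_tool", "body": {
  "rows": [
    [0,0,0,-0.03,0,-0.01,1],
    [0,0,0,-0.035,0,0,1],
    [0,0,0,-0.035,0,0,1],
    [0,0,0,0,0,0,1],
    [0,0,0,0,0,0,1]
  ]
}}

```text
time: 33.83
tool_pos: [0.5102, -0.1696, 0.1531]
tcp_rot: [1.914, 2.491, 0.0]
wrist_force: [-0.1, 0.1, -0.6]
width: 1.0
grip_force: 0.0
```

```bash
python3 - <<'E'
from h import *
T=toolT();p=read_camera("wrist");save(p,"w9.png",(180,0,460,280),2);print(T[:3,3])
for n,z0,z1,r in [("wide_cup",.006,.04,.0335),("narrow_cup",.010,.08,.026)]:
    for m in masks_of(p,n)[:2]: print(n,m["score"],m["bbox"],fitcyl(p,m["mask"],[.484,-.072],z0,z1,r,T))
E
```

```text
[ 0.51018775 -0.16961507  0.1531197 ]
wide_cup 0.79 [278.1, 58.4, 360.2, 115.0] (array([ 0.4845, -0.0696]), np.float64(3.216))
narrow_cup 0.94 [115.4, 222.4, 204.5, 297.7] (array([ 0.484, -0.072]), np.float64(1.0))
narrow_cup 0.91 [282.2, 19.8, 355.4, 106.0] (array([ 0.4846, -0.0695]), np.float64(0.036))
```

View pics/w9.png

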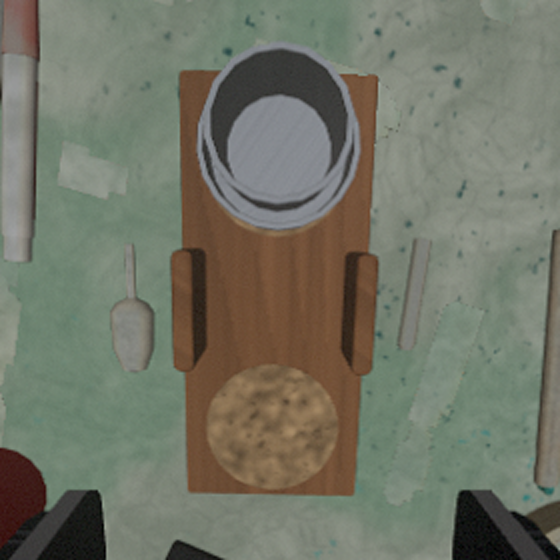

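The narrow cup stands inside the wide cup at crop (279,125), with both fits at about (0.4845,-0.0695). The fingers are clear, so I hand the job in.

```bash
python3 -c "
from workcell import workorder
print(workorder.finish_job())"
```

```text
the job is handed in; nothing more can be done
None
```

The job is done and handed in, with no verdict returned: in the last pictures the pot stands in the middle of the tray, the wide cup is back on its seat with the narrow cup inside it, and the bystanders lie where they were.

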